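Seat the keyed insert in the dry block

ROBOT

A 6-joint arm with a two-finger parallel gripper is mounted at the origin on a cart in front of the work surface, level with it; the furniture and walls round the work are solid. World frame = base frame: x ahead of the robot, y to its left, z up, the work surface at z = 0. Lengths are in m, angles in rad, forces in N, time in s.
With the tool pointing down it reaches from about 0.375 to 0.9 m from the base axis. Payload 3.1 kg.
Tool frame: the origin (TCP) lies at the centre of the arm's flange, where the gripper is bolted on; the fingertips stand 173 mm ahead of it and the grasp point (between the pads) lies 155 mm ahead of it; z points along the fingers, x is the direction in which the jaws open and shut, and the axes are right-handed (so a half turn about z gives the same grasp; the last joint's range is limited). The gripper opens to 85 mm and grips with 20 to 120 N. Pads are 22 mm wide; open, the fingers measure 114 mm over their backs; the gripper's body (76 mm by 85 mm) begins 54 mm behind the grasp point. The pads swing forward as they close: fully open they stand 13 mm farther back than shut.
Start: joints at [-1.438, 0.527, 1.433, -0, 1.181, -0.178], TCP at [0.192, -0.595, 0.405] pointing down, gripper open.
Joint ranges: [-3.08, 3.08], [-0.75, 2.2], [0.22, 2.44], [-1.43, 4.57], [0, 2.65], [-2.85, 2.85]. Speed limits (rad/s): [2.79, 2.79, 3.14, 3.14, 3.14, 3.14].

INTERFACE

Orientations are given as a unit quaternion [x, y, z, w].
In Python, from station import manip gives the robot as it stands.
- The arm moves only by the shell command python3 -m jog 'ROWS' [OPENING] [FORCE]. ROWS is JSON, a list that holds one entry, the list of rows, each a list of 4 numbers: the shift along the world's x, y, z in mm, then the turn about the world's z in degrees. A call has exactly 8 rows; each row shifts and turns the commanded pose from where the row before left it; what a row does not reach is not made up. A row lasts 1/8 s, in which the tool goes at most 62.5 mm and 10.7 degrees, less where a joint would pass 70% of its speed; a pose out of reach is approached as far as the arm can. A call is refused whole if a number of a shift passes 62.5 or a number of a turn 10.7, either way. A call with a gripper value outside its range is refused whole. OPENING is the opening in per cent of the stroke, from 0 (shut) to 100 (fully open), set as the call begins (- or left out, the last holds). The fingers move at their own pace and stop on an object; FORCE is the grip in N (left out, the last holds). Time passes only in rows, so rows that do not move let the fingers close, or fill a call up. It gives the time, the measured TCP pose, the force and the opening at its end, in the units of the state.
- manip.sense(): the state, without advancing time (a new reading comes with each control period).
- manip.snapshot(name): name is "scene" or "side" or "wrist"; returns the picture (384x512x3 uint8, red, green, blue); there is no depth.
- manip.camera_info(name): a dict with "fx", "fy", "cx", "cy" (pixels), "k1" (the pictures are not rectified: a ray, as slopes to the right and down, at radius r is drawn at 1 + k1 r^2 times it, then the intrinsics apply), "R" (3x3) and "t" (3): a world point X has camera coordinates R X + t. Camera axes: x right, y down, z forward; pixel columns grow to the right and rows downward; lengths in m; the calibration is good to about 2 mm. A picture is of the moment at which its call begins: read the wrist's pose just before it. camera_info takes no time and is no camera call; for the wrist camera it gives the pose at the moment of the call.
- manip.sign_off(): hands the job in, once; it reports no verdict.
The state is a dict: "t": time; "q": joint angles; "qd": joint speeds; "tau": joint torques, N m; "tcp_pos": TCP position; "tool_rot": TCP orientation; "force": force on the tool from outside, world axes, zero at the start; "ft_torque": the same for the moment, N m; "finger_gap": opening from 0.0 (shut) to 1.0 (fully open).
Only numpy, scipy, OpenCV 4.12 (cv2) and the standard library are available. Lean on these libraries where they do the work, as an engineer would, in place of code of your own. Each camera call takes 0.05 s, during which the arm holds its last target. There are 200 camera calls.

TASK

Two metal tube inserts stand on the bench: one is fully round, the other has a flat side. Pick up the one with the flat by its fin, turn it so that its flat matches the flat of the D-shaped well in the aluminium block, and lower it to the bottom of the well before letting go. Leave the fully round insert standing where it is.

Things in the scene. Friction and masses are not known exactly. Their poses are not given: they have to be found in the camera images.
- d_insert_mid (a point): The insert to seat: aluminium cylinder, diameter 60 mm, 42 high, one side cut to an upright flat 16 from its axis; 0.16 kg. On top stands a fin 12 thick, 40 long, 34 tall, centred on the axis, parallel to the flat (76 high in all); three dark bores, only on the side away from the flat. Point: on the axis, 38 above the underside. +z up, +x out of the flat, y along the fin: pinch it along x.
- round_insert_mid (a point): The other insert, to be left alone: the same aluminium part and fin but a full cylinder of diameter 60 without a flat, with three dark bores on each side of its fin. Point: on its axis, 38 mm above its underside.
- well_floor (a point): Centre of the D-shaped well's floor, 10 mm above the table, in the fixed aluminium block (100 x 100, top 44 above the table). Well: 34 deep, a circle of radius 34 about this point cut by a flat 19 from it; 5 wide 45 deg lead-in at the mouth. +z up, +x towards the well's flat: the insert's +x must point the same way. Seated, its underside rests on this floor and its body stands 8 proud of the block.
Things that resemble listed ones, but are neither listed nor needed, are in the scene too. What is shaped like the part that bears well_floor but purple or yellow is not meant.

How it is judged:
On the way:
1. the insert with the flat is in the D-shaped well, within 15 mm of its floor, while the gripper still holds it (contact force between the fingers and d_insert above 0.5 N and z of d_insert_mid in the frame of well_floor below 0.053 m and horizontal distance between d_insert_mid and well_floor below 0.012 m), for 0.05 s.
At the end, for the whole second after the job is handed in: The insert with the flat rests upright on the floor of the D-shaped well (within 4 mm of the floor, 10 mm of its centre and 20 degrees of its direction, tilt under 6 degrees), released and at rest (horizontal distance between d_insert_mid and well_floor below 0.01 m and z of d_insert_mid in the frame of well_floor below 0.042 m and angle between the x axis of d_insert_mid and the x axis of well_floor, either way round below 0.36 rad and angle between d_insert_mid's own z axis and vertical below 0.1 rad and contact force between the fingers and d_insert below 0.05 N and linear speed of d_insert below 0.02 m/s); the robot touches nothing.
It fails at once if the fully round insert is pushed more than 30 mm or lifted or knocked over (distance of round_insert_mid from where it was at the start of the episode above 0.03 m).
It also fails if it takes over 38 s, if anything falls off the work surface, if the arm or the gripper's body presses on something with over 40 N, if the wrist force passes 120 N, or if a joint passes its speed limit or range.

## Working session

There is one attempt and no reset: what is moved stays moved. The work goes in short steps, Python scripts to look and compute and a shell command to move; the robot and the scene stay as the last step left them, time stands still between calls to the robot, and variables do not carry over. Pictures are saved under pics/ and viewed, about 8 in all and at most 12, crops included, and the job is handed in when it is done.

```bash
mkdir -p pics
cat > h.py <<'E'
import numpy as np, cv2
from station import manip
def grab(n):
    ci=manip.camera_info(n); im=manip.snapshot(n); return im,ci
def save(im,f): cv2.imwrite('pics/'+f,cv2.cvtColor(im,cv2.COLOR_RGB2BGR))
def ray(ci,u,v):
    xd,yd=(u-ci['cx'])/ci['fx'],(v-ci['cy'])/ci['fy']; x,y=xd,yd
    for _ in range(20):
        s=1+ci['k1']*(x*x+y*y); x,y=xd/s,yd/s
    R=np.array(ci['R']); t=np.array(ci['t']); return -R.T@t, R.T@np.array([x,y,1.])
def onz(ci,u,v,z):
    o,d=ray(ci,u,v); return o+d*(z-o[2])/d[2]
def proj(ci,X):
    c=np.array(ci['R'])@np.array(X)+np.array(ci['t']); x,y=c[:2]/c[2]; s=1+ci['k1']*(x*x+y*y)
    return ci['fx']*x*s+ci['cx'],ci['fy']*y*s+ci['cy']
E
python3 - <<'E'
from h import *
import pickle
d={}
for n in('scene','side','wrist'):
    d[n]=grab(n); ci=d[n][1]; print(n,-np.array(ci['R']).T@ci['t'],np.array(ci['R'])[2],ci['fx'],ci['k1'])
pickle.dump(d,open('d0.pkl','wb'))
a=np.hstack([cv2.resize(d[n][0],(400,300)) for n in('side','wrist')])
save(d['scene'][0],'scene.png'); save(a,'sw.png')
print(manip.sense())
E
```

```text
scene [-0.34934688  0.72041325  0.80289038] [ 0.67911303 -0.40618605 -0.61140689] 381.9231466559628 0.016350315505343688
side [-0.23272303  1.22647152  0.67949183] [ 0.50876164 -0.73150414 -0.45394194] 405.0777127906028 -0.022337113048061037
wrist [ 0.26082474 -0.57383184  0.37265848] [-0.27303651 -0.08712316 -0.95805043] 272.4404635079553 -0.04553876945603883
{'t': 0.15, 'q': array([-1.43750523e+00,  5.28277290e-01,  1.43361732e+00, -2.94200430e-05,
        1.18143969e+00, -1.78486182e-01]), 'qd': array([-0.00021518, -0.00434533, -0.00466017,  0.00062021, -0.00062389,
       -0.00051864]), 'tau': array([ 5.23220115e-04, -4.42742658e+01, -1.78276706e+01, -2.20832658e-04,
        5.61626803e-03,  4.14102552e-08]), 'tcp_pos': array([ 0.19171598, -0.59458779,  0.40394005]), 'tool_rot': array([ 8.08319360e-01, -5.88743623e-01, -6.11528047e-04, -6.20120926e-04]), 'force': array([0.37019814, 0.14220636, 0.80763833]), 'ft_torque': array([ 0.02498778, -0.02409209, -0.01522747]), 'finger_gap': 0.9962648501534579}
```

View pics/scene.png

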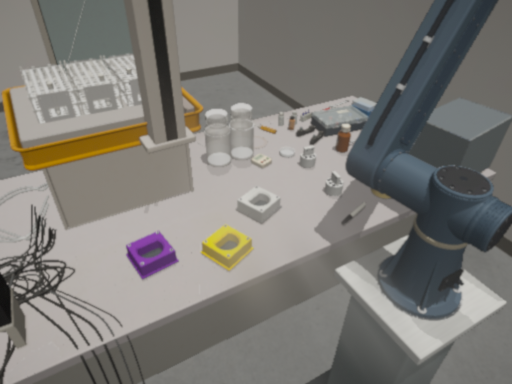

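View pics/sw.png

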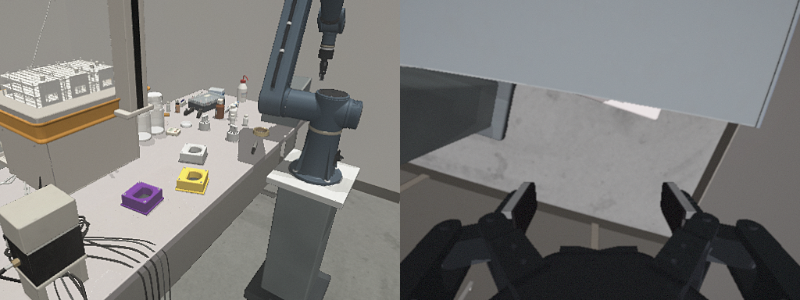

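The scene view shows the grey block at (259,204), with a purple one at (151,254) and a yellow one at (227,246) as decoys. There are two finned inserts at (308,157) and (334,184). I'll crop in close.

Run:
```python
from h import *
import pickle
d=pickle.load(open('d0.pkl','rb'))
s=d['scene'][0]; e=d['side'][0]
a=cv2.resize(s[130:230,230:363],(798,600),interpolation=cv2.INTER_CUBIC)
b=cv2.resize(e[130:220,215:335],(800,600),interpolation=cv2.INTER_CUBIC)
save(a,'c1.png');save(b,'c2.png')
for z,p in((.038,(308,157)),(.038,(334,184)),(.044,(259,202))): print(onz(d['scene'][1],*p,z))
for z,p in((.044,(193*1.28,150*1.28)),): print(onz(d['side'][1],*p,z))
```

```text
[ 0.60864717 -0.0781281   0.038     ]
[ 0.42535394 -0.05416508  0.038     ]
[0.45593027 0.22562547 0.044     ]
[0.46973885 0.22474229 0.044     ]
```

View pics/c1.png

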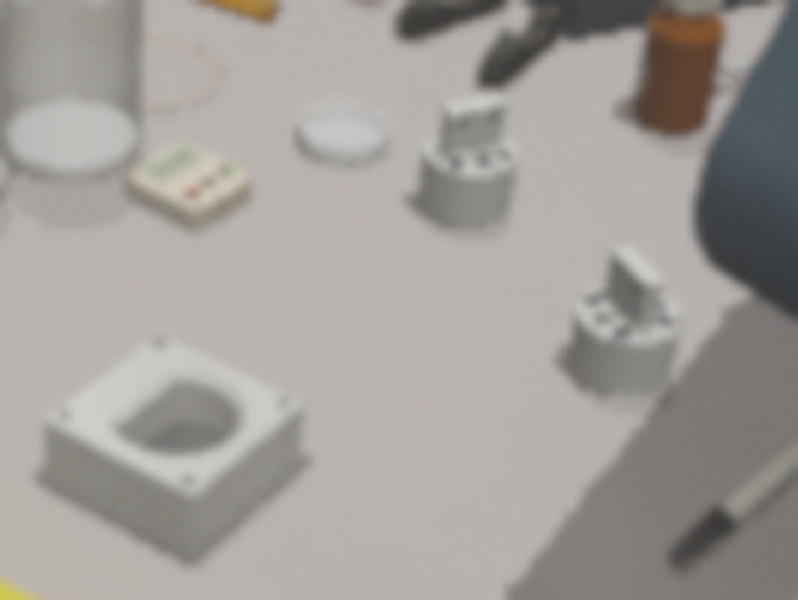

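View pics/c2.png

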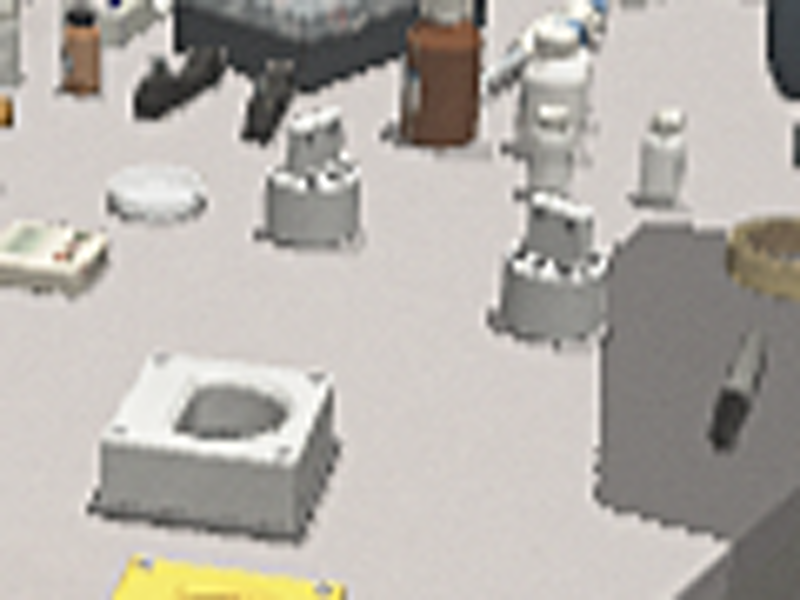

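Both inserts could be the target, and it isn't clear yet which has bores on one side only. Candidates: near (334,184), which looks like bores on both sides, and far (308,157). The grey block at (259,204) is the well; its flat is on the left-back side in the image. Next is a wrist-camera view over both inserts.

```bash
python3 -m jog '[[[28,44,0,0],[28,44,0,0],[28,44,0,0],[28,44,0,0],[28,44,0,0],[28,44,0,0],[28,44,0,0],[28,44,0,0]]]' 100 && python3 -m jog '[[[28,44,0,0],[28,44,0,0],[28,44,0,0],[28,41,0,0],[2,0,0,0],[0,0,0,0],[0,0,0,0],[0,0,0,0]]]'
python3 - <<'E'
from h import *
import pickle
w=grab('wrist'); pickle.dump(w,open('w1.pkl','wb'))
save(cv2.resize(w[0],(800,600),interpolation=cv2.INTER_CUBIC),'w1.png')
E
```

```text
t: 1.15
tcp_pos: [0.4164, -0.2413, 0.4047]
tool_rot: [0.808, -0.589, 0.0, -0.0]
force: [1.2, -0.4, -0.2]
finger_gap: 0.997
t: 2.15
tcp_pos: [0.5293, -0.0709, 0.4047]
tool_rot: [0.808, -0.59, -0.0, 0.0]
force: [0.6, 0.3, -0.2]
finger_gap: 0.999
```

View pics/w1.png

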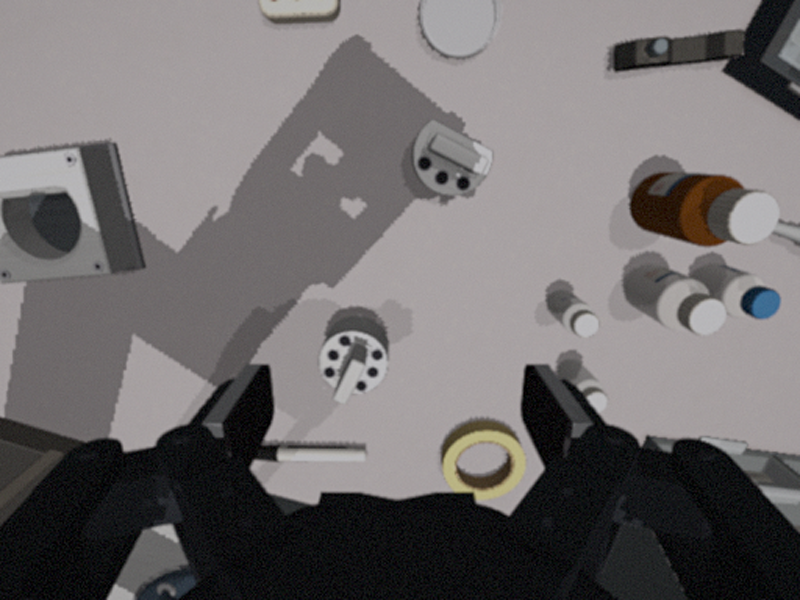

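The far insert at (453,158) in the 800 px view is the D: three bores on one side of the fin only. The near one at (353,362) has six bores, so it's the round one. I'll measure the bores on the z=0.042 plane.

Run:
```python
from h import *
import pickle
im,ci=pickle.load(open('w1.pkl','rb'))
g=cv2.resize(cv2.cvtColor(im,cv2.COLOR_RGB2GRAY),None,fx=4,fy=4,interpolation=cv2.INTER_CUBIC)
def bores(c,r=32):
    c=np.array(c)*.64*4; r=int(r*2.56); x0,y0=int(c[0]-r),int(c[1]-r)
    p=g[y0:y0+2*r,x0:x0+2*r]; 
    bh=cv2.morphologyEx(p,cv2.MORPH_BLACKHAT,cv2.getStructuringElement(cv2.MORPH_ELLIPSE,(45,45)))
    m=(bh>50).astype('uint8'); n,l,s,ce=cv2.connectedComponentsWithStats(m); o=[]
    for i in range(1,n):
        if s[i,4]>120:
            u=(ce[i]+[x0,y0]+.5)/4-.5; X=onz(ci,*u,.042); o.append(X[:2]); print(s[i,2:],u.round(1),X.round(4))
    return np.array(o)
R=bores((353,362),36); print(); D=bores((445,160),42)
b=g[int(100*2.56):int(215*2.56),int(390*2.56):int(510*2.56)]
cv2.imwrite('pics/d1.png',cv2.resize(b,None,fx=2,fy=2))
```

```text
[  99   40 1743] [218.1 210.9] [ 0.458  -0.0467  0.042 ]
[ 31  68 805] [245.5 218.9] [ 0.4581 -0.0841  0.042 ]
[ 33  28 706] [220.3 217.8] [ 0.4494 -0.0521  0.042 ]
[ 30  18 214] [230.5 217.4] [ 0.4541 -0.0647  0.042 ]
[ 15  45 359] [232. 228.] [ 0.44  -0.071  0.042]
[  65  110 1662] [220.4 234.8] [ 0.4256 -0.0589  0.042 ]
[ 31  29 698] [212.9 226.9] [ 0.4337 -0.0462  0.042 ]
[ 29  29 656] [240.9 226.6] [ 0.4456 -0.0816  0.042 ]
[ 29  28 634] [210.6 237.9] [ 0.4171 -0.0475  0.042 ]
[ 30  28 646] [238.  237.8] [ 0.4287 -0.0828  0.042 ]
[ 29  28 608] [230.7 246.5] [ 0.4129 -0.0771  0.042 ]

[ 33  34 856] [271.3 104.2] [ 0.6058 -0.0696  0.042 ]
[ 40  23 317] [297.8 107.6] [ 0.6118 -0.1004  0.042 ]
[ 33  33 855] [282.2 113.4] [ 0.5998 -0.0853  0.042 ]
[ 34  38 988] [296.  116.6] [ 0.6014 -0.1021  0.042 ]
[ 62  27 552] [281.3 125.3] [ 0.5865 -0.0888  0.042 ]
```

View pics/d1.png

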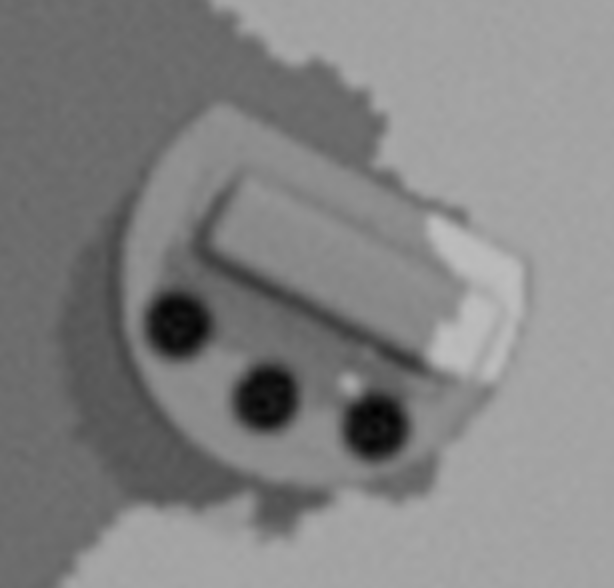

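D bores give axis ≈ (0.618,-0.088) and +x direction ≈ -7.7°. Bore spacing is 32.6 vs 32.8 mm on the two parts, so they agree. I'll turn the jaws +64.5°, move over it and look again from closer.

```bash
python3 -m jog '[[[11,-2,-15,8.1],[11,-2,-15,8.1],[11,-2,-15,8.1],[11,-2,-15,8.1],[11,-2,-15,8.1],[11,-2,-15,8],[11,-2,-15,8],[12,-3,-15,8]]]'
python3 - <<'E'
from h import *
import pickle
s=manip.sense(); print(s['tcp_pos'],s['tool_rot'],s['q'])
w=grab('wrist'); pickle.dump(w,open('w2.pkl','wb')); im,ci=w
g=cv2.resize(cv2.cvtColor(im,cv2.COLOR_RGB2GRAY),None,fx=4,fy=4,interpolation=cv2.INTER_CUBIC)
m=(g<45).astype('uint8'); n,l,st,ce=cv2.connectedComponentsWithStats(m)
for i in range(1,n):
    if 300<st[i,4]<9000:
        u=(ce[i]+.5)/4-.5; print(st[i,2:],u.round(1),onz(ci,*u,.042).round(4))
d=pickle.load(open('d0.pkl','rb'))
for n in('scene','side'):
    print(n,[np.round(proj(d[n][1],p),1) for p in((.6183,-.0878,.042),(.4312,-.0645,.042),(.6183,-.0878,.076))])
save(cv2.resize(im,(800,600),interpolation=cv2.INTER_CUBIC),'w2.png')
E
```

```text
t: 3.2
tcp_pos: [0.6189, -0.0876, 0.2842]
tool_rot: [0.998, -0.065, -0.0, -0.0]
force: [0.1, -0.3, -0.5]
finger_gap: 1.001
[ 0.61888874 -0.0876465   0.2842367 ] [ 9.97894994e-01 -6.48503925e-02 -9.05962393e-05 -1.21498171e-05] [-3.19207815e-01  6.77159537e-01  1.53154182e+00 -2.74642434e-05
  9.33072774e-01 -1.89399593e-01]
[  38   38 1090] [ 25.5 175.5] [ 0.4337 -0.0461  0.042 ]
[  47   46 1666] [234.8 176.6] [ 0.6058 -0.0695  0.042 ]
[  38   39 1067] [  8.2 179.7] [ 0.4169 -0.0475  0.042 ]
[  39   39 1132] [ 45.1 179.9] [ 0.4495 -0.052   0.042 ]
[  45   40 1380] [230.8 195.6] [ 0.6001 -0.085   0.042 ]
[ 36  35 952] [ 52.4 213.5] [ 0.4455 -0.0816  0.042 ]
[ 37  34 984] [235.2 214.9] [ 0.6012 -0.1023  0.042 ]
[ 38  35 930] [ 35.2 217.2] [ 0.4286 -0.083   0.042 ]
[  48   49 1219] [468.5 269.3] [ 0.8066 -0.1844  0.042 ]
scene [array([308.7, 154.3]), array([335.4, 181.3]), array([309.7, 146.5])]
side [array([261.9, 155. ]), array([298.6, 168.2]), array([262.2, 147.3])]
```

View pics/w2.png

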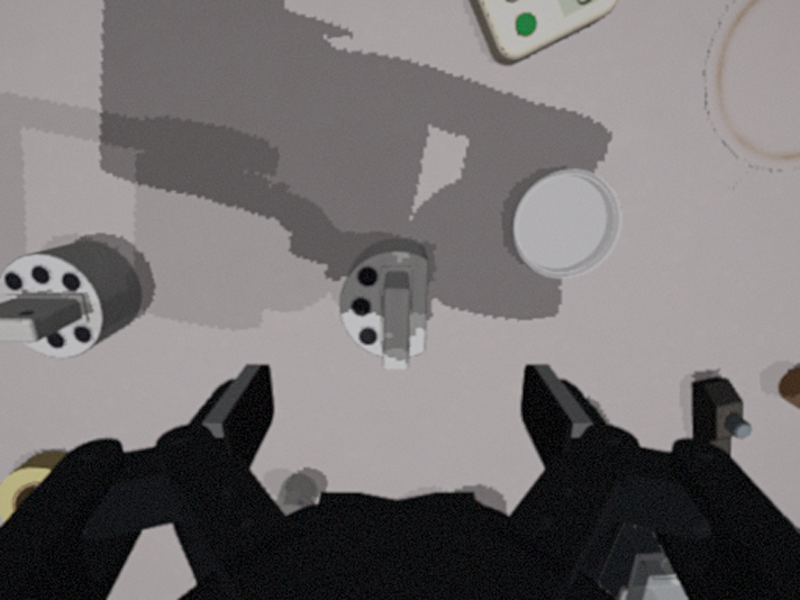

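Bores re-measured from close up match to 0.3 mm, and the fin is centred between the jaws and parallel to them. Going down and gripping.

```bash
python3 -m jog '[[[-0.5,0,-10,-0.3],[0,0,-12,0],[0,0,-12,0],[0,0,-12,0],[0,0,-10,0],[0,0,-7,0],[0,0,0,0],[0,0,0,0]]]' && python3 -m jog '[[[0,0,0,0],[0,0,0,0],[0,0,0,0],[0,0,0,0],[0,0,0,0],[0,0,0,0],[0,0,0,0],[0,0,0,0]]]' 0 60
```

```text
t: 4.25
tcp_pos: [0.6184, -0.0869, 0.222]
tool_rot: [0.998, -0.069, 0.0, 0.0]
force: [-0.0, 0.9, 0.6]
finger_gap: 1.002
t: 5.25
tcp_pos: [0.6184, -0.0869, 0.2219]
tool_rot: [0.998, -0.069, 0.0, 0.0]
force: [0.5, 0.1, 2.2]
finger_gap: 0.127
```

```bash
python3 -m jog '[[[0,0,20,0],[0,0,40,0],[0,0,40,0],[0,0,40,0],[-20,28,0,0],[-20,28,0,0],[-20,28,0,0],[-20,28,0,0]]]' && python3 -m jog '[[[-20,28,0,0],[-20,28,0,0],[-20,28,0,0],[-20,28,0,0],[0,0,0,0],[0,0,0,0],[0,0,0,0],[0,0,0,0]]]'
python3 - <<'E'
from h import *
import pickle
s=manip.sense(); print(s['q'],s['force'])
w=grab('wrist'); pickle.dump(w,open('w3.pkl','wb')); im,ci=w
save(cv2.resize(im,(800,600),interpolation=cv2.INTER_CUBIC),'w3.png')
E
```

```text
t: 6.25
tcp_pos: [0.5371, 0.0261, 0.3625]
tool_rot: [0.998, -0.069, -0.0, -0.0]
force: [-0.4, 0.4, -1.6]
finger_gap: 0.128
t: 7.25
tcp_pos: [0.4588, 0.1365, 0.3617]
tool_rot: [0.998, -0.07, 0.0, 0.0]
force: [0.6, 0.7, -1.3]
finger_gap: 0.129
[ 5.52250009e-02  3.97376321e-01  1.83777075e+00 -9.47540456e-05
  9.06187297e-01  1.94994242e-01] [ 0.64765736  0.72143715 -1.34955673]
```

View pics/w3.png

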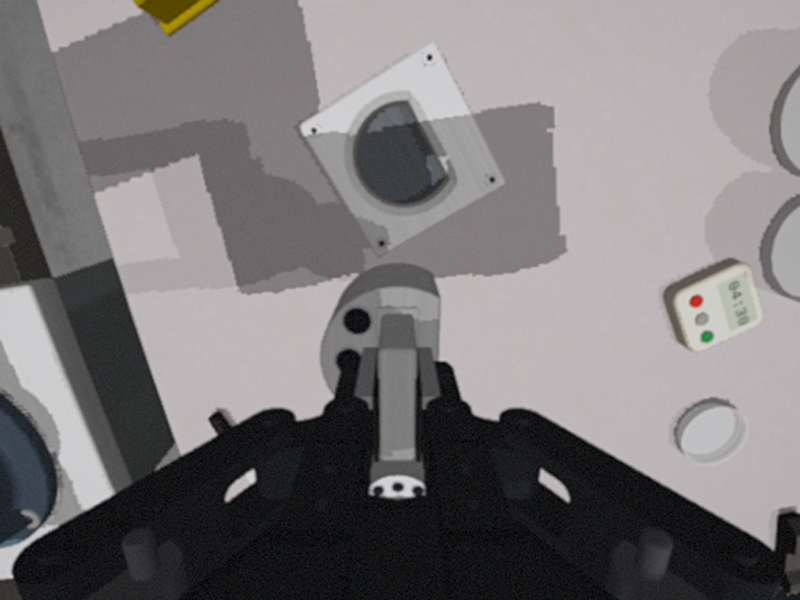

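Grip is good. The well is at (403,152) in the 800 px view and its flat faces right and slightly up. Next I measure its screws and inner rim.

Run:
```python
from h import *
import pickle
im,ci=pickle.load(open('w3.pkl','rb'))
g=cv2.resize(cv2.cvtColor(im,cv2.COLOR_RGB2GRAY),None,fx=4,fy=4,interpolation=cv2.INTER_CUBIC)
S=[]
for c in((429,57),(313,130),(381,243),(492,180)):
    x,y=(np.array(c)*2.56).astype(int); p=g[y-18:y+18,x-18:x+18].astype(float); w=np.clip(np.median(p)-25-p,0,None)
    yy,xx=np.mgrid[:36,:36]; u=np.array([(w*xx).sum(),(w*yy).sum()])/w.sum()+[x-18,y-18]
    S.append(onz(ci,*((u+.5)/4-.5),.044)[:2])
S=np.array(S); print(S.round(4),'mean',S.mean(0).round(4))
for i in range(4):
    d=S[(i+1)%4]-S[i]; print(np.linalg.norm(d).round(4),np.degrees(np.arctan2(d[1],d[0])).round(2))
# dark interior region
for th in(85,95,105):
    m=(g<th).astype('uint8'); m=cv2.morphologyEx(m,cv2.MORPH_CLOSE,np.ones((25,25)))
    n,l,st,ce=cv2.connectedComponentsWithStats(m); k=l[int(165*2.56),int(398*2.56)]
    cs,_=cv2.findContours((l==k).astype('uint8'),0,1); c=max(cs,key=cv2.contourArea)[:,0]
    P=np.array([onz(ci,*((q+.5)/4-.5),.039)[:2] for q in c[::4]])
    print(th,k,st[k],'ext',P.min(0),P.max(0))
    ctr=S.mean(0)
    # by direction: distance from screw mean
    r=P-ctr; a=np.degrees(np.arctan2(r[:,1],r[:,0])); R=np.hypot(*r.T)
    print([(int(b),round(1000*np.median(R[np.abs((a-b+180)%360-180)<8]),1)) for b in range(-180,180,20) if (np.abs((a-b+180)%360-180)<8).any()])
vis=im[0:190,170:350].copy(); save(cv2.resize(vis,(720,760),interpolation=cv2.INTER_CUBIC)[:600],'blk.png')
```

```text
[[0.497  0.2674]
 [0.4191 0.2345]
 [0.4511 0.1577]
 [0.5289 0.1895]] mean [0.474  0.2123]
0.0846 -157.1
0.0832 -67.37
0.0841 22.27
0.0842 112.28
85 3 [  906   261   242   265 39820] ext [0.44138341 0.18020359] [0.5009453  0.24517995]
[(-180, np.float64(32.5)), (-160, np.float64(32.3)), (-140, np.float64(32.1)), (-120, np.float64(32.1)), (-100, np.float64(32.0)), (-80, np.float64(31.9)), (-60, np.float64(32.1)), (-40, np.float64(32.3)), (-20, np.float64(23.9)), (0, np.float64(19.9)), (20, np.float64(18.4)), (40, np.float64(19.2)), (60, np.float64(22.8)), (80, np.float64(30.5)), (100, np.float64(31.5)), (120, np.float64(28.9)), (140, np.float64(32.7)), (160, np.float64(32.7))]
95 7 [  905   260   245   269 42788] ext [0.44091438 0.17961988] [0.50154095 0.24541051]
[(-180, np.float64(33.0)), (-160, np.float64(33.0)), (-140, np.float64(32.8)), (-120, np.float64(32.8)), (-100, np.float64(32.6)), (-80, np.float64(32.7)), (-60, np.float64(32.8)), (-40, np.float64(33.1)), (-20, np.float64(24.1)), (0, np.float64(20.2)), (20, np.float64(18.8)), (40, np.float64(19.7)), (60, np.float64(23.2)), (80, np.float64(32.2)), (100, np.float64(33.1)), (120, np.float64(33.1)), (140, np.float64(33.0)), (160, np.float64(33.2))]
105 16 [  903   259   249   271 46328] ext [0.44053752 0.17909805] [0.50208249 0.24560678]
[(-180, np.float64(33.4)), (-160, np.float64(33.3)), (-140, np.float64(33.2)), (-120, np.float64(33.2)), (-100, np.float64(33.2)), (-80, np.float64(33.1)), (-60, np.float64(33.3)), (-40, np.float64(33.5)), (-20, np.float64(24.7)), (0, np.float64(20.5)), (20, np.float64(19.2)), (40, np.float64(20.1)), (60, np.float64(23.5)), (80, np.float64(33.1)), (100, np.float64(33.3)), (120, np.float64(33.3)), (140, np.float64(33.2)), (160, np.float64(33.7))]
```

View pics/blk.png

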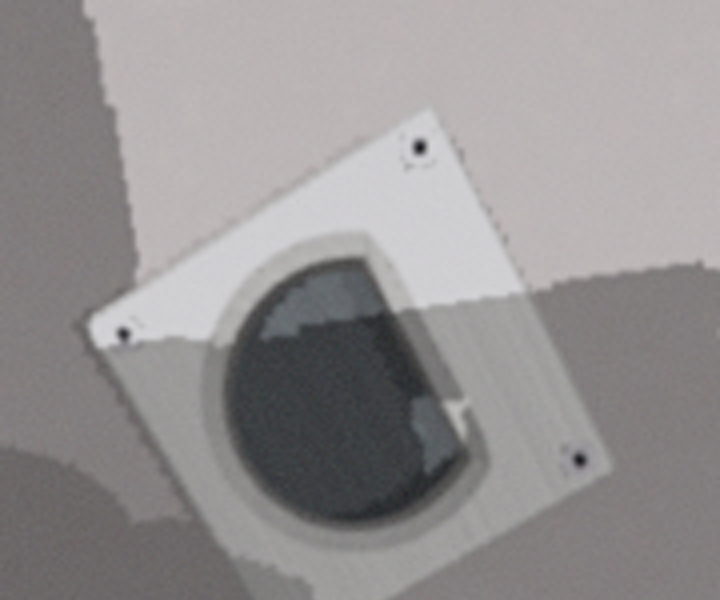

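The well centre is (0.474,0.212), where screw centroid and inner rim agree: radius ~33, flat 19. Its +x points at 22.5°. The jaws are at -8°, so I turn +30.5°, shift and hover above the mouth.

```bash
python3 -m jog '[[[3.7,19.2,0,7.6],[3.7,19.2,0,7.6],[3.7,19.2,0,7.6],[3.7,19.1,0,7.7],[0,0,-20,0],[0,0,-20,0],[0,0,-20,0],[0,0,-20,0]]]'
python3 - <<'E'
from h import *
import pickle
s=manip.sense(); print(s['tcp_pos'],s['tool_rot'],np.degrees(2*np.arctan2(s['tool_rot'][1],s['tool_rot'][0])),s['force'])
w=grab('wrist'); pickle.dump(w,open('w4.pkl','wb')); im,ci=w
sc=grab('scene')[0]; sd=grab('side')[0]
a=cv2.resize(im[100:300,140:380],(480,400),interpolation=cv2.INTER_CUBIC)
b=cv2.resize(sc[150:230,205:270+35],(320,256))[:200]; c=cv2.resize(sd[140:215,200:300],(320,240))[:200]
save(np.hstack([a,np.vstack([b,c])]),'w4.png')
E
```

```text
t: 8.3
tcp_pos: [0.4735, 0.2136, 0.281]
tool_rot: [0.981, 0.195, 0.0, 0.0]
force: [1.5, 0.3, -2.0]
finger_gap: 0.131
[0.47346271 0.2135742  0.28097153] [9.80735093e-01 1.95342451e-01 6.58117193e-05 2.15870095e-05] 22.5294586880919 [ 1.46407305  0.33153639 -1.96766932]
```

View pics/w4.png

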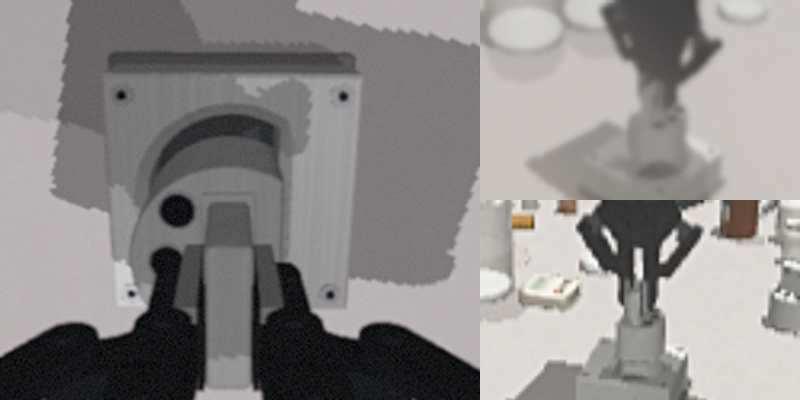

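Aligned over the mouth with the flat on the correct side. Lowering in steps.

```bash
python3 -m jog '[[[0,-0.3,-5,0],[0,0,-5,0],[0,0,-6,0],[0,0,-6,0],[0,0,-6,0],[0,0,-6,0],[0,0,-6,0],[0,0,0,0]]]'
```

```text
t: 9.45
tcp_pos: [0.4729, 0.2135, 0.2411]
tool_rot: [0.981, 0.196, -0.001, 0.0]
force: [0.5, 0.3, -1.8]
finger_gap: 0.128
```

No contact; the underside should be about 9 mm above the floor.

```bash
python3 -m jog '[[[0,0,-3,0],[0,0,-3,0],[0,0,-1,0],[0,0,-1,0],[0,0,-0.5,0],[0,0,-0.5,0],[0,0,0,0],[0,0,0,0]]]'
```

```text
t: 10.45
tcp_pos: [0.4731, 0.2136, 0.2327]
tool_rot: [0.981, 0.196, 0.0, 0.0]
force: [-0.4, -0.4, -0.9]
finger_gap: 0.128
```

```bash
python3 -m jog '[[[0,0,-0.5,0],[0,0,0,0],[0,0,-0.5,0],[0,0,0,0],[0,0,-0.5,0],[0,0,0,0],[0,0,0,0],[0,0,0,0]]]'
```

```text
t: 11.45
tcp_pos: [0.4731, 0.2136, 0.2319]
tool_rot: [0.981, 0.196, 0.0, 0.0]
force: [-1.9, 0.0, 5.4]
finger_gap: 0.132
```

The floor is felt (+5 N at the expected z of 0.232). Now release, raise and look.

```bash
python3 -m jog '[[[0,0,0,0],[0,0,0,0],[0,0,0,0],[0,0,0,0],[0,0,0,0],[0,0,0,0],[0,0,0,0],[0,0,0,0]]]' 60 && python3 -m jog '[[[0,0,8,0],[0,0,15,0],[0,0,20,0],[0,0,25,0],[10,-15,25,0],[15,-25,10,0],[10,-20,0,0],[0,0,0,0]]]'
python3 - <<'E'
from h import *
w=grab('wrist'); im,ci=w; g=cv2.resize(cv2.cvtColor(im,cv2.COLOR_RGB2GRAY),None,fx=4,fy=4,interpolation=cv2.INTER_CUBIC)
m=(g<45).astype('uint8'); n,l,st,ce=cv2.connectedComponentsWithStats(m)
for i in range(1,n):
    if 300<st[i,4]<9000:
        u=(ce[i]+.5)/4-.5; print(st[i,2:],u.round(1),onz(ci,*u,.052).round(4))
sd=grab('side')[0]
a=cv2.resize(im,(512,384)); b=cv2.resize(sd[120:216,200:272],(288,384),interpolation=cv2.INTER_CUBIC)
save(np.hstack([a,b]),'w5.png')
E
```

```text
t: 12.45
tcp_pos: [0.4731, 0.2136, 0.2312]
tool_rot: [0.981, 0.196, 0.0, 0.0]
force: [0.4, -0.6, -0.5]
finger_gap: 0.604
t: 13.45
tcp_pos: [0.5087, 0.1526, 0.3355]
tool_rot: [0.981, 0.194, 0.001, 0.0]
force: [-0.0, 0.1, -0.2]
finger_gap: 0.601
[  11  224 1313] [262.2 106.5] [0.4884 0.2201 0.052 ]
[  40   42 1309] [225.2  88.4] [0.4525 0.2219 0.052 ]
[  40   42 1295] [221.7 107.8] [0.4554 0.2053 0.052 ]
[  39   40 1226] [226.2 126.6] [0.4651 0.1914 0.052 ]
[  69  148 7390] [ 37.4 217.8] [0.3164 0.0317 0.052 ]
[  31  162 1094] [ 50.1 261.3] [ 0.3377 -0.0148  0.052 ]
```

View pics/w5.png

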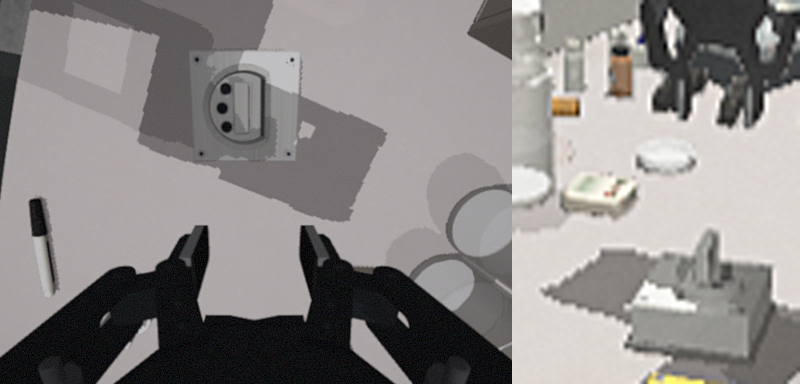

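Bore spacing of 33.0 mm on the z=0.052 plane puts the axis at (0.4727,0.2124), 1.3 mm from the well centre, at 22.4°. It is seated, upright and released.

```bash
python3 -c "
from station import manip
print(manip.sense()['t'],manip.sign_off())"
```

```text
the job is handed in; nothing more can be done
13.55 None
```

The insert with the flat is seated at the bottom of the D-shaped well in the aluminium block and released. I handed the job in at 13.55 s, well inside the 38 s limit; the system reports no verdict.

- **Choice of insert:** I picked the one with three bores on one side only and gripped it by its fin. I turned it 30.5° to match the well's flat and lowered it until I felt the floor, about +5 N at the expected height.
- **Last checks:** From the bores, the insert's axis is about 1.3 mm from the well centre and its direction is 22.4°, against the well's 22.5°. The bore spacing fits a body standing 8 mm proud, and the insert looked upright in the side view. The gripper is open and clear of it, with no contact force.
- **Round insert:** I never approached it, but I took no separate picture to measure its position at the end.
- **Disagreement:** My first rough picks in the scene camera were about 1 cm off the wrist camera's positions. I worked from the wrist camera, whose two views agreed to about 0.3 mm.

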